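Push the worn bearing insert out of the reel bracket

TASK

Take the orange-handled C-shaped tool and, with its pin through the hidden off-centre access hole from below, push the worn brass insert up out of its tight bore in the red bracket until the tool's black collar meets the block's underside, feeling for the hole and the stop gently (never more than 30 N on the bracket). Stand the tool back upright on its green mat, then pull the worn insert out and stand it upright in the blue scrap tray. Leave the white insert seated and everything else on the bench where it is.

Things in the scene. Friction and masses are not known exactly. Their poses are not given: they have to be found in the camera images.
- bracket: Fixed bearing bracket. Origin on the bench midway below its two bores; z up, +x away from its open front. Red block x -35 to +75, y -60 to +60, z 70 to 102 mm overhangs a grey column (x +45 to +75, y -50 to +50) on a grey foot (x +35 to +110, 12 mm high): below the block it is open from the front (-x) and the sides. Vertical bores at x 0, y -30 and y +30.
- hole_right (a point): Centre of the top mouth of the bore at y -30, z 102 mm. Each bore: a recess 27 mm across, 26 deep, floor 6 thick; through it an 11 mm access hole to the flat underside (z 70). The hole's centre lies 5 mm off the bore axis, in any direction, differently each time, and cannot be seen: feel for it with the pin.
- hole_left (a point): Centre of the top mouth of the bore at bracket y +30, z 102 mm; same as the other. In each bore four small spring plungers just below the top clamp the insert: pushing it up takes some 5 to 15 N. Once it is raised 13.5 mm they snap in under its shoulder and hold it up there; short of that it creeps back.
- worn_insert: The worn bearing insert: brass-coloured closed solid cylinder with a black seal ring on top, 26 mm across, 24 mm high, lower 11.5 mm stepped in to 24 mm across (a shoulder); 70 g; origin at the centre of its underside, z up. It starts in one of the two bores (either), seated on the recess floor (underside at bracket z 76), its top 2 mm below the block's top.
- good_insert: The good insert: same shape and seat, white with a blue seal ring, in the other bore. Stays put.
- tool: Push-out tool, a steel C 134 mm high, 0.3 kg, standing on its foot. Origin at the foot's underside straight below the pin; z up; the C opens to +x. Foot x -68 to +22, 40 mm wide, 10 thick; on it a black collar 20 mm across up to z 14 and a pin 9 mm across up to z 36; back x -68 to -56; upper arm z 84 to 94, 26 wide; orange handle 22 x 22, z 94 to 134, in line with the pin.
- tool_tip (a point): Top of the pin (tool z 36 mm), tapered to 8 mm across over the last 3 mm. The pin stands 22 mm above the collar: with the collar against the block's underside it has raised the insert by 16 mm, and the insert's top is 14 mm proud of the block.
- tool_grip (a point): centre of the orange handle (tool z 114 mm); grip its flats, x or y
- mat: green parking mat of the tool, fixed, 150 (x) x 130 (y) x 3 mm; origin at the centre of its underside, on the bench
- tray: blue scrap tray, fixed, 110 (x) x 170 (y) mm outside, 20 mm high, walls and floor 4 mm; origin at the centre of its underside, on the bench
- scrap_insert: dark steel insert of the same shape already standing near the +y end of the tray; origin at the centre of its underside
- cone_a: bystander: cream yarn cone, 156 mm across, 167 mm high; origin at its underside, middle
- cone_b: bystander: rust-coloured yarn cone, 156 mm across, 167 mm high; origin at its underside, middle
- bobbin_a: bystander: white bobbin, 40 mm across, 110 mm high; origin at its underside, middle
- bobbin_b: bystander: red bobbin, 40 mm across, 110 mm high; origin at its underside, middle
- oil_jar: bystander: amber jar with white cap, 56 mm across, 80 mm high; origin at its underside, middle
- mug: bystander: white mug, 80 mm across, 90 mm high; origin at its underside, middle
- screwdriver: bystander: screwdriver lying down; origin at its underside
Not all that is in view belongs to the job. Several things have the shape of the tool; the one meant has the colours described above.

How it is judged:
By the outcome, as a careful person would: the job done as asked, in the order asked, and still so for the second after the job is handed in, with the robot touching nothing.
It also fails if it takes over 72 s, if anything falls off the work surface, if the arm or the gripper's body presses on something with over 40 N, if the wrist force passes 120 N, or if a joint passes its speed limit or range.

ROBOT

A 7-joint arm with a two-finger parallel gripper is mounted at the origin on the work surface. World frame = base frame: x ahead of the robot, y to its left, z up, the work surface at z = 0. Lengths are in m, angles in degrees, forces in N, time in s.
With the tool pointing down it reaches from about 0.425 to 0.875 m from the base axis. Payload 4.7 kg.
Tool frame: the origin (TCP) lies at the very end of the fingers, on their centre line; the grasp point (between the pads) lies 19 mm behind it; z points along the fingers, y is the line along which they close (so a half turn about z gives the same grasp; the last joint's range is limited). The gripper opens to 87 mm and grips with 3 to 60 N. Pads are 19 mm wide; open, the fingers measure 117 mm over their backs; the gripper's body (75 mm by 190 mm) begins 51 mm behind the grasp point.
Start: joints at [70.193, 18.392, -4.016, 83.108, 1.295, 78.541, -3.26], TCP at [0.229, -0.608, 0.223] pointing down, gripper open.
Joint ranges: [-163.93, 163.93], [-17.29, 119.83], [-79.2, 71.16], [3.27, 140.29], [-89.18, 269.18], [5.43, 117.66], [-154.24, 154.24]. Speed limits (degrees/s): [147.25, 147.25, 180, 180, 180, 180, 180].

INTERFACE

Orientations are given as [roll, pitch, yaw] about the fixed x, y, z axes, in that order (R = Rz(yaw) Ry(pitch) Rx(roll)).
In Python, from cell import get_obs, eyes, env gives the robot as it stands.
- The arm moves only by the tool servo_tool, never from a script. Its argument "series" is a list that holds one entry, the list of rows, each a list of 7 numbers: the shift along the tool's x, y, z in units of 300 mm (1.0 is 300 mm), then the turn, a rotation vector about the tool's x, y, z in units of pi rad (1.0 is pi rad), then the opening, from 0 (shut) to 1 (fully open). In form: [[[tx, ty, tz, wx, wy, wz, gripper], ...]]. A call has 1 to 12 rows; each row is the pose to reach, as a shift and turn from the pose commanded when the call began, along the tool's axes at that moment, turning the shorter way round; what a row does not reach only later rows make up. A row lasts 1/12 s, in which the tool goes at most 41.7 mm and 7.16 degrees, less where a joint would pass 70% of its speed; a pose out of reach is approached as far as the arm can. A call with a number of a shift or a turn outside -1 to 1 is refused whole. A call with a gripper value outside its range is refused whole. The fingers move at their own pace and stop on an object; "grip_force" is the grip in N (left out, the last holds). Time passes only in rows, so rows that repeat a pose let the fingers close. It gives the time, the measured TCP pose, the force, the opening and the grip force at its end, in the units of the state.
- get_obs(): the state, without advancing time (a new reading comes with each control period).
- eyes.read_camera(name): name is "side" or "top" or "wrist"; returns a dict with "frame" (400x640x3 uint8, red, green, blue), "depth" (400x640 float32, m along the optical axis (not along the pixel's ray), 0 where there is no reading), "fx", "fy", "cx", "cy" (pixels), "origin" and "rotation" of the camera in the world; the wrist camera has in their place "mount" (4x4, takes a point from camera to tool coordinates, whose origin is the TCP and whose axes are the flange's). Camera axes: x right, y down, z forward; pixel columns grow to the right and rows downward; lengths in m; the calibration is good to about 2 mm. A picture is of the moment at which its call begins: read the wrist's pose just before it.
- env.sign_off(): hands the job in; it is judged then, once.
The state is a dict: "time_s": time; "qpos": joint angles; "joint_velocities": joint speeds; "effort": joint torques, N m; "tool_pos": TCP position; "tool_rot": TCP orientation; "force": force on the tool from outside, world axes, zero at the start; "wrist_torque": the same for the moment, N m; "grip_width": finger opening in m; "grasp_force": force on a finger pad.
Only numpy, scipy, OpenCV 4.12 (cv2) and the standard library are available. Lean on these libraries where they do the work, as an engineer would, in place of code of your own. Each camera call takes 0.05 s, during which the arm holds its last target. There are 200 camera calls.

## Working session

There is one attempt and no reset: what is moved stays moved. The work goes in short steps, Python scripts to look and compute and a tool call to move; the robot and the scene stay as the last step left them, time stands still between calls to the robot, and variables do not carry over. Pictures are saved under pics/ and viewed, at most 10 in all, crops included, and the job is handed in when it is done.

Besides the shell and the picture viewer there is one more tool, called after "Request:" by a JSON object that holds its "api" and its "payload". servo_tool: Moves the arm, as the interface text tells. Shifts and turns lie within -1 to 1; 1 stands for 300 mm of shift or pi rad of turn. Its arguments: {"type":"object","properties":{"series":{"type":"array"},"grip_force":{"type":"number"}},"required":["series"]}

```bash
ls; mkdir -p pics; python3 - <<'E'
from cell import get_obs, eyes, env
import cv2,numpy as np,pickle
print(get_obs())
d={}
for n in("top","side"):
    c=eyes.read_camera(n);d[n]=c
    cv2.imwrite(f"pics/{n}0.png",c["frame"][:,:,::-1])
    print(n,c["fx"],c["fy"],c["cx"],c["cy"],c["origin"],c["rotation"])
pickle.dump(d,open("d0.pkl","wb"))
E
```

```text
pics
{'time_s': 0.0, 'qpos': array([70.19230112, 18.44020158, -4.01713965, 83.17637136,  1.29409332,
       78.54068286, -3.26063264]), 'joint_velocities': array([ 0.1120116 ,  0.11734248,  0.0853536 ,  0.00922101, -0.02354028,
        0.08616499, -0.06796411]), 'effort': array([ 4.55195513e-04, -4.91289890e+01, -4.03510798e-01, -3.12526703e+01,
       -6.38734270e-02,  4.39544418e-02,  1.82615640e-04]), 'tool_pos': array([ 0.22863625, -0.60785547,  0.22143592]), 'tool_rot': array([-1.79887947e+02,  4.42389942e-03,  2.06181979e+01]), 'force': array([-0.23013906,  0.43062745, -1.35105618]), 'wrist_torque': array([-0.01305901, -0.04368194,  0.01241632]), 'grasp_force': 0.0, 'grip_width': 0.08708421448483206}
top 408.5679991021746 408.5679991021746 320.0363194140824 209.6174378840489 [0.39718321 0.14496799 1.3865362 ] [-174.43870682   -0.64385761  -88.5905723 ]
side 430.85493528764675 430.85493528764675 314.41518768941654 200.90921278027457 [ 0.39567729 -0.63271201  1.0111466 ] [-1.38770746e+02 -2.28449204e-02 -9.22150352e+00]
```

View pics/top0.png

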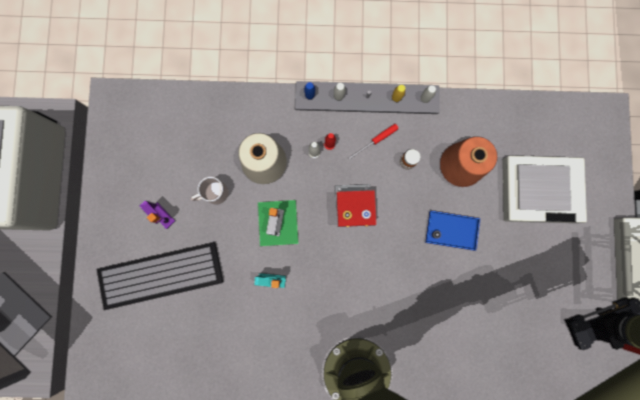

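View pics/side0.png

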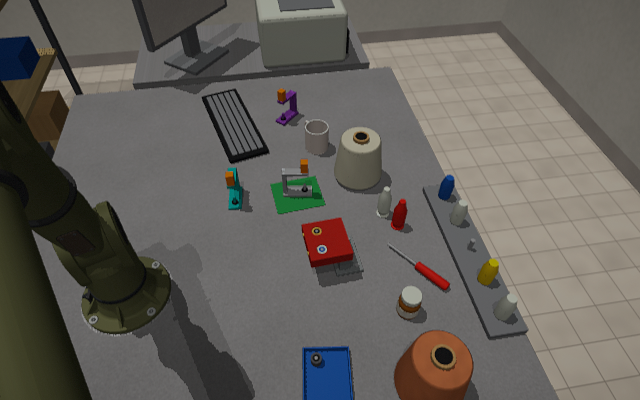

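The top view shows the steel tool with an orange handle on the green mat (272,215) and the red bracket (356,207). The brass insert is in its left bore (347,214) and the white one in the right (366,214). The blue tray is at (452,230) with the scrap insert at (436,234). The side view shows the C opening toward +x and the bracket front facing -x.

```bash
cat > h.py <<'E'
import numpy as np,cv2
from scipy.spatial.transform import Rotation as R
def pose(c,obs=None):
    if "mount" in c:
        T=np.eye(4);T[:3,:3]=R.from_euler("xyz",obs["tool_rot"],degrees=True).as_matrix();T[:3,3]=obs["tool_pos"]
        M=T@np.array(c["mount"]);return M[:3,:3],M[:3,3]
    return R.from_euler("xyz",c["rotation"],degrees=True).as_matrix(),np.array(c["origin"])
def ray(c,uv,z,obs=None):
    Rm,o=pose(c,obs);uv=np.atleast_2d(uv).astype(float)
    d=np.c_[(uv[:,0]-c["cx"])/c["fx"],(uv[:,1]-c["cy"])/c["fy"],np.ones(len(uv))]@Rm.T
    return (o+d*((z-o[2])/d[:,2])[:,None])
def cloud(c,obs=None):
    Rm,o=pose(c,obs);v,u=np.mgrid[:400,:640];D=c["depth"]
    return np.stack([(u-c["cx"])/c["fx"]*D,(v-c["cy"])/c["fy"]*D,D],-1)@Rm.T+o
def hsv(c):return cv2.cvtColor(c["frame"],cv2.COLOR_RGB2HSV)
def blobs(m,minA=5):
    cs,_=cv2.findContours(m.astype(np.uint8),cv2.RETR_EXTERNAL,cv2.CHAIN_APPROX_NONE)
    return sorted([k for k in cs if len(k)>2 and cv2.contourArea(k)>=minA],key=cv2.contourArea,reverse=True)
def rect(c,cnt,z,obs=None):
    w=ray(c,cnt[:,0],z,obs)[:,:2]*1000
    return cv2.minAreaRect(w.astype(np.float32))
E
python3 - <<'E'
from h import *;import pickle
d=pickle.load(open("d0.pkl","rb"))
for n in d:
    c=d[n];H=hsv(c);h,s,v=[H[...,i].astype(int) for i in range(3)];P=cloud(c);X,Y,Z=[P[...,i] for i in range(3)]
    for nm,m,z in [("red",((h<5)|(h>174))&(s>150)&(Z>.09)&(Z<.115),.102),("green",(h>45)&(h<80)&(s>100),.003),("blue",(h>105)&(h<125)&(s>150)&(X<.75)&(Y<-.05),.020),("orange",(h>6)&(h<20)&(s>150)&(Z>.12)&(Z<.15)&(Y>.2),.134)]:
        for k in blobs(m,15)[:4]: print(n,nm,cv2.contourArea(k),[np.round(q,1) for q in rect(c,k,z)], np.round(np.median(P[m],0),3))
    m=(Z>.125)&(Z<.14)&(X>.4)&(X<.6)&(Y>.25)&(Y<.4)
    print(n,"cloud handle",m.sum(),np.round(P[m].mean(0),4) if m.any() else 0)
    m=(Z>.08)&(Z<.1)&(X>.4)&(X<.6)&(Y>.25)&(Y<.4)
    if m.sum()>3: print("arm",m.sum(),cv2.minAreaRect((P[m][:,:2]*1000).astype(np.float32)))
c=d["top"]
for nm,uv in [("brass",(347,214.5)),("white",(366.5,214.5))]: print(nm,ray(c,uv,.1))
print("scrap",ray(c,(436,234),.028))
E
```

```text
top red 1204.0 [array([531.2,  19.7]), array([108.6, 118.5]), np.float64(3.9)] [0.539 0.02  0.102]
top red 30.0 [array([758.1, 104.2]), array([22.9, 18.5]), np.float64(45.8)] [0.539 0.02  0.102]
top red 19.5 [array([ 116.3, -842. ]), array([23.6, 12.5]), np.float64(64.7)] [0.539 0.02  0.102]
top green 1532.0 [array([484.6, 275.2]), array([146.2, 126.6]), np.float64(5.2)] [0.48  0.26  0.004]
top blue 1491.0 [array([ 473.5, -312.9]), array([167.2, 106.5]), np.float64(82.3)] [ 0.476 -0.321  0.004]
top orange 46.5 [array([482.8, 646.7]), array([24.3, 21.2]), np.float64(47.4)] [0.484 0.282 0.136]
top orange 35.0 [array([509.9, 278.4]), array([21.7, 18.4]), np.float64(2.0)] [0.484 0.282 0.136]
top orange 27.5 [array([291.6, 264.5]), array([14.9, 18.2]), np.float64(1.4)] [0.484 0.282 0.136]
top cloud handle 50 [0.5095 0.2776 0.1352]
arm 135 ((481.70745849609375, 282.09979248046875), (25.8099365234375, 78.75040435791016), 81.67325592041016)
side red 1590.5 [array([533.5,  17.5]), array([111.2, 126.9]), np.float64(3.6)] [0.541 0.016 0.103]
side red 55.5 [array([760.8, 105.7]), array([35.8, 22.1]), np.float64(72.9)] [0.541 0.016 0.103]
side green 969.5 [array([487.7, 276.6]), array([149.1, 129.8]), np.float64(5.4)] [0.484 0.257 0.004]
side blue 2438.5 [array([ 480.3, -289.6]), array([117.7, 108.1]), np.float64(81.8)] [ 0.483 -0.292  0.005]
side orange 48.0 [array([293.3, 259.3]), array([22. , 34.2]), np.float64(5.8)] [0.485 0.273 0.134]
side orange 48.0 [array([512.7, 277. ]), array([34. , 17.8]), np.float64(81.4)] [0.485 0.273 0.134]
side orange 32.0 [array([483.5, 642. ]), array([36.2, 24.4]), np.float64(83.4)] [0.485 0.273 0.134]
side cloud handle 55 [0.5117 0.2772 0.1348]
arm 163 ((483.9806823730469, 284.09326171875), (30.154579162597656, 75.79232788085938), 81.0999755859375)
brass [[0.50945811 0.04795993 0.1       ]]
white [[ 0.51103627 -0.01377488  0.1       ]]
scrap [[ 0.45812324 -0.2553794   0.028     ]]
```

Request:
{"api": "servo_tool", "payload": {"series": [[[0.95, -0.73, -0.1, 0, 0, -0.47, 1], [0.95, -0.73, -0.1, 0, 0, -0.47, 1], [0.95, -0.73, -0.1, 0, 0, -0.47, 1], [0.95, -0.73, -0.1, 0, 0, -0.47, 1], [0.95, -0.73, -0.1, 0, 0, -0.47, 1], [0.95, -0.73, -0.1, 0, 0, -0.47, 1], [0.95, -0.73, -0.1, 0, 0, -0.47, 1], [0.95, -0.73, -0.1, 0, 0, -0.47, 1], [0.95, -0.73, -0.1, 0, 0, -0.47, 1], [0.95, -0.73, -0.1, 0, 0, -0.47, 1], [0.95, -0.73, -0.1, 0, 0, -0.47, 1], [0.95, -0.73, -0.1, 0, 0, -0.47, 1]]]}}

```text
time_s: 1.1
tool_pos: [0.4187, -0.3022, 0.2523]
tool_rot: [-180.0, -0.0, 105.7]
force: [0.2, -0.0, -0.1]
grip_width: 0.0871
grasp_force: 0.0
```

```bash
cat >> h.py <<'E'
def to(x,y,z,yaw,start=None):
    """units of a move from the measured (or given) pose to x,y,z mm, yaw deg, tool down"""
    from cell import get_obs
    o=get_obs();p=o["tool_pos"]*1000;r=R.from_euler("xyz",o["tool_rot"],degrees=True)
    if start: p=np.array(start[:3]);r=R.from_euler("xyz",[180,0,start[3]],degrees=True)
    t=R.from_euler("xyz",[180,0,yaw],degrees=True)
    print("at",np.round(p,1),np.round(o["tool_rot"],1),"t",round(o["time_s"],2),"F",np.round(o["force"],1))
    print("move",np.round(r.inv().apply(np.array([x,y,z])-p)/300,4),np.round((r.inv()*t).as_rotvec()/np.pi,4))
E
python3 -c "
from h import *
from cell import get_obs
print(get_obs()['qpos'])
to(480,0,230,171.4)
to(510,278,230,171.4,(480,0,230,171.4))"
```

```text
[ 55.48187289   2.34717283 -23.16793183  98.59922248   0.96471616
  79.27310468  47.82130656]
at [ 418.7 -302.2  252.3] [-180.    -0.   105.7] t 1.1 F [ 0.2 -0.  -0.1]
move [0.9147 0.469  0.0741] [-2.000e-04 -1.000e-04 -3.652e-01]
at [480   0 230] [-180.    -0.   105.7] t 1.1 F [ 0.2 -0.  -0.1]
move [0.0397 0.9312 0.    ] [0. 0. 0.]
```

Request:
{"api": "servo_tool", "payload": {"series": [[[0.9, 0.47, 0.02, 0, 0, -0.365, 1], [0.9, 0.47, 0.02, 0, 0, -0.365, 1], [0.9, 0.47, 0.02, 0, 0, -0.365, 1], [0.9, 0.47, 0.02, 0, 0, -0.365, 1], [0.9, 0.47, 0.02, 0, 0, -0.365, 1], [0.9, 0.47, 0.02, 0, 0, -0.365, 1], [0.9, 0.47, 0.02, 0, 0, -0.365, 1], [0.9, 0.47, 0.02, 0, 0, -0.365, 1], [0.9, 0.47, 0.02, 0, 0, -0.365, 1], [0.9, 0.47, 0.02, 0, 0, -0.365, 1]]]}}

```text
time_s: 1.93
tool_pos: [0.4835, -0.004, 0.2463]
tool_rot: [-180.0, -0.0, 171.3]
force: [-0.5, -0.4, -0.7]
grip_width: 0.0874
grasp_force: 0.0
```

Request:
{"api": "servo_tool", "payload": {"series": [[[0.05, 0.93, 0.05, 0, 0, 0, 1], [0.05, 0.93, 0.05, 0, 0, 0, 1], [0.05, 0.93, 0.05, 0, 0, 0, 1], [0.05, 0.93, 0.05, 0, 0, 0, 1], [0.05, 0.93, 0.05, 0, 0, 0, 1], [0.05, 0.93, 0.05, 0, 0, 0, 1], [0.05, 0.93, 0.05, 0, 0, 0, 1], [0.05, 0.93, 0.05, 0, 0, 0, 1], [0.05, 0.93, 0.05, 0, 0, 0, 1], [0.05, 0.93, 0.05, 0, 0, 0, 1]]]}}

```text
time_s: 2.77
tool_pos: [0.5133, 0.2706, 0.2309]
tool_rot: [-179.9, -0.0, 170.7]
force: [-0.2, -0.0, -0.5]
grip_width: 0.087
grasp_force: 0.0
```

```bash
python3 - <<'E'
from h import *
from cell import get_obs,eyes
import pickle
o=get_obs();c=eyes.read_camera("wrist");pickle.dump((o,c),open("w1.pkl","wb"))
print(o["qpos"],o["tool_pos"],o["tool_rot"]);print(np.round(c["mount"],3))
cv2.imwrite("pics/w1.png",c["frame"][:,:,::-1])
P=cloud(c,o);X,Y,Z=P[...,0],P[...,1],P[...,2];H=hsv(c);h,s=H[...,0],H[...,1]
for nm,m,z in[("handle",(Z>.12)&(Z<.145)&(h<22)&(s>120),.137),("arm",(Z>.09)&(Z<.105)&(X<.56)&(X>.38)&(abs(Y-.28)<.06),.097),("mat",(h>45)&(h<80)&(s>100),.003)]:
    for k in blobs(m,100)[:2]: print(nm,cv2.contourArea(k),rect(c,k,z,o),np.round(np.median(P[m],0),4))
E
```

```text
[ 14.17600179  16.31334834 -53.21991207  91.19187534  13.27425365
  79.25367874  40.28799538] [0.5133241  0.27062662 0.23087553] [-1.79906241e+02 -3.80184757e-02  1.70737120e+02]
[[ 0.    -0.968 -0.25   0.069]
 [ 1.    -0.     0.    -0.   ]
 [-0.    -0.25   0.968 -0.164]
 [ 0.     0.     0.     1.   ]]
handle 715.5 ((508.1521301269531, 280.86578369140625), (21.476852416992188, 24.708839416503906), 80.7557373046875) [0.5075 0.2806 0.1386]
arm 1736.5 ((481.76641845703125, 284.70806884765625), (25.629793167114258, 78.75703430175781), 81.67584228515625) [0.471  0.2863 0.0989]
mat 9781.0 ((485.2000732421875, 276.23309326171875), (150.16925048828125, 130.14378356933594), 5.136595726013184) [0.482  0.2623 0.005 ]
```

View pics/w1.png

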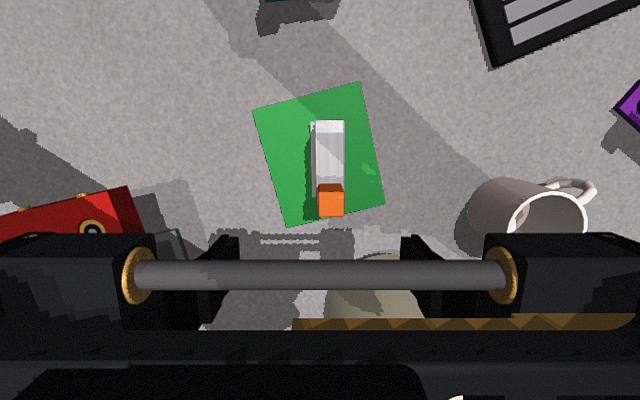

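The wrist picture shows the steel C with its orange handle at (331,203), with its arm going up to (328,125) on the green mat. The handle is at about (510, 280.5) mm, yaw -8.4, and the sizes agree.

```bash
python3 -c "
from h import *
to(510,280.5,100,171.6)"
```

```text
at [513.6 270.  231.1] [-179.9   -0.   170.7] t 2.82 F [ 0.4  0.6 -0.2]
move [0.0176 0.0333 0.437 ] [-0.0005 -0.     -0.0051]
```

Request:
{"api": "servo_tool", "payload": {"series": [[[0.018, 0.033, 0.1, 0, 0, -0.005, 1], [0.018, 0.033, 0.2, 0, 0, -0.005, 1], [0.018, 0.033, 0.3, 0, 0, -0.005, 1], [0.018, 0.033, 0.38, 0, 0, -0.005, 1], [0.018, 0.033, 0.42, 0, 0, -0.005, 1], [0.018, 0.033, 0.437, 0, 0, -0.005, 1], [0.018, 0.033, 0.437, 0, 0, -0.005, 1]]]}}

```text
time_s: 3.4
tool_pos: [0.5094, 0.2814, 0.1]
tool_rot: [-179.9, -0.0, 171.7]
force: [-0.4, -0.3, 0.3]
grip_width: 0.0869
grasp_force: 0.0
```

```bash
python3 -c "
from h import *
to(510,280.5,100,171.6)"
```

```text
at [509.4 281.4 100. ] [-179.9   -0.   171.7] t 3.4 F [-0.4 -0.3  0.3]
move [-0.0023 -0.0026  0.    ] [-0.0004 -0.0002  0.0004]
```

Request:
{"api": "servo_tool", "payload": {"series": [[[0, -0.003, 0, 0, 0, 0, 0], [0, -0.003, 0, 0, 0, 0, 0], [0, -0.003, 0, 0, 0, 0, 0], [0, -0.003, 0, 0, 0, 0, 0], [0, -0.003, 0, 0, 0, 0, 0], [0, -0.003, 0, 0, 0, 0, 0], [0, -0.003, 0, 0, 0, 0, 0], [0, -0.003, 0, 0, 0, 0, 0]]], "grip_force": 50}}

```text
time_s: 4.07
tool_pos: [0.509, 0.2821, 0.1004]
tool_rot: [-180.0, 0.0, 171.8]
force: [-1.0, -0.7, -0.7]
grip_width: 0.0417
grasp_force: 0.0
```

Request:
{"api": "servo_tool", "payload": {"series": [[[0, 0, 0, 0, 0, 0, 0], [0, 0, 0, 0, 0, 0, 0], [0, 0, 0, 0, 0, 0, 0], [0, 0, 0, 0, 0, 0, 0], [0, 0, 0, 0, 0, 0, 0], [0, 0, 0, 0, 0, 0, 0]]]}}

```text
time_s: 4.57
tool_pos: [0.509, 0.282, 0.1003]
tool_rot: [-180.0, -0.0, 171.8]
force: [0.2, 0.7, -0.6]
grip_width: 0.0219
grasp_force: 50.0
```

Request:
{"api": "servo_tool", "payload": {"series": [[[0, 0, -0.02, 0, 0, 0, 0], [0, 0, -0.05, 0, 0, 0, 0], [0, 0, -0.1, 0, 0, 0, 0], [0, 0, -0.15, 0, 0, 0, 0], [0, 0, -0.2, 0, 0, 0, 0], [0, 0, -0.22, 0, 0, 0, 0], [0, 0, -0.22, 0, 0, 0, 0]]]}}

```text
time_s: 5.15
tool_pos: [0.5099, 0.2828, 0.1685]
tool_rot: [179.9, 0.2, 171.8]
force: [0.3, 0.4, -2.5]
grip_width: 0.0216
grasp_force: 50.0
```

```bash
python3 - <<'E'
from h import *
from cell import get_obs,eyes
o=get_obs();c=eyes.read_camera("wrist")
print(o["grip_width"],o["grasp_force"])
cv2.imwrite("pics/w2.png",c["frame"][:,:,::-1])
P=cloud(c,o);X,Y,Z=P[...,0],P[...,1],P[...,2];H=hsv(c);s=H[...,1]
f=(o["tool_pos"][2]-.1)
m=(Z>.09+f)&(Z<.103+f)&(X<.56)&(X>.38)&(abs(Y-.28)<.06)
for k in blobs(m,100)[:2]: print(cv2.contourArea(k),rect(c,k,.097+f,o))
to(512.4-106,17.2-7,130,183.8)
c=eyes.read_camera("side");cv2.imwrite("pics/s2.png",cv2.resize(c["frame"][130:280,200:420,::-1],(660,450)))
E
```

```text
0.021613409996035293 49.95946819195524
5300.5 ((473.1064453125, 287.8705749511719), (26.08063316345215, 59.64145278930664), 81.78523254394531)
at [509.4 282.3 167.2] [1.800e+02 1.000e-01 1.718e+02] t 5.2 F [-1.  -0.3 -2.3]
move [ 0.2108 -0.9466  0.1231] [ 0.0001  0.0005 -0.0666]
```

View pics/s2.png

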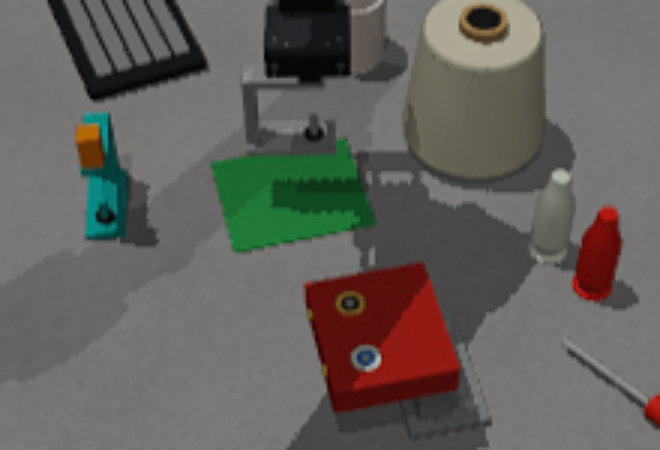

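The crop shows the tool lifted level in the gripper above its mat, with the brass insert (348,302) and the white one (366,357) in the red block. I'll come in from the side, since the front lies short of the reach, and take one closer look at the block on the way.

```bash
python3 -c "
from h import *
to(509,165,190,183.8)"
```

```text
at [508.9 281.8 166.2] [-180.    -0.   171.8] t 5.25 F [-0.6 -0.8 -3.3]
move [-0.0559 -0.3855 -0.0792] [-0.0001 -0.     -0.0666]
```

Request:
{"api": "servo_tool", "payload": {"series": [[[0, -0.03, -0.08, 0, 0, -0.01, 0], [-0.01, -0.1, -0.08, 0, 0, -0.03, 0], [-0.02, -0.18, -0.08, 0, 0, -0.045, 0], [-0.04, -0.26, -0.08, 0, 0, -0.06, 0], [-0.05, -0.34, -0.08, 0, 0, -0.067, 0], [-0.056, -0.385, -0.08, 0, 0, -0.067, 0], [-0.056, -0.385, -0.08, 0, 0, -0.067, 0], [-0.056, -0.385, -0.08, 0, 0, -0.067, 0], [-0.056, -0.385, -0.08, 0, 0, -0.067, 0]]]}}

```text
time_s: 6.0
tool_pos: [0.5086, 0.1664, 0.1899]
tool_rot: [179.9, -0.1, -176.1]
force: [0.3, 0.8, -3.0]
grip_width: 0.0216
grasp_force: 50.0
```

```bash
python3 - <<'E'
from h import *
from cell import get_obs,eyes
import pickle
o=get_obs();c=eyes.read_camera("wrist");pickle.dump((o,c),open("w3.pkl","wb"))
cv2.imwrite("pics/w3.png",c["frame"][:,:,::-1])
P=cloud(c,o);X,Y,Z=P[...,0],P[...,1],P[...,2];H=hsv(c);h,s,v=H[...,0],H[...,1],H[...,2]
red=((h<6)|(h>172))&(s>120)&(Z>.09)&(Z<.115)
for k in blobs(red,100)[:2]: print(cv2.contourArea(k),rect(c,k,.102,o),k[:,0].min(0),k[:,0].max(0),np.median(Z[red]))
for nm,m in(("brass",(h>12)&(h<32)&(s>80)&(Z>.085)&(Z<.112)&(X<.6)),):
    for k in blobs(m,30)[:3]: print(nm,cv2.contourArea(k),rect(c,k,.1,o),cv2.fitEllipse(k))
to(511,50,190,183.8)
E
```

```text
13458.0 ((517.324462890625, 21.19945526123047), (84.17143249511719, 125.784912109375), 3.9277899265289307) [ 54 158] [219 258] 0.10373005403063548
brass 759.5 ((510.2361755371094, 48.097049713134766), (25.21678924560547, 25.94333839416504), 3.9143192768096924) ((174.7119140625, 202.694091796875), (29.229129791259766, 33.16230010986328), 126.95492553710938)
brass 47.0 ((472.7051086425781, 48.21793746948242), (3.127169370651245, 10.400583267211914), 3.9283833503723145) ((172.72157287597656, 156.92672729492188), (4.442831993103027, 14.940861701965332), 89.17996978759766)
brass 46.5 ((475.9427795410156, -10.334647178649902), (3.1214828491210938, 11.409722328186035), 3.92818021774292) ((98.5998306274414, 156.21957397460938), (4.059930801391602, 17.268598556518555), 87.21861267089844)
at [508.6 166.8 190.1] [ 179.9   -0.  -176. ] t 6.05 F [-0.5  0.4 -2.7]
move [ 1.920e-02 -3.891e-01 -1.000e-04] [ 0.0003 -0.0002  0.001 ]
```

View pics/w3.png

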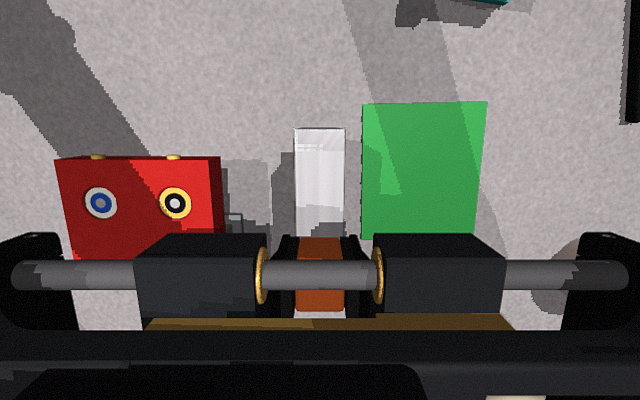

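The view shows the brass ring at (175,203), which gives a bore axis at about (510.2, 47.7) mm, and bracket yaw 3.9. The tool is held squarely, with its arm at (319,180).

Request:
{"api": "servo_tool", "payload": {"series": [[[0, 0, 0.03, 0, 0, 0, 0], [0, 0, 0.1, 0, 0, 0, 0], [0, -0.03, 0.17, 0, 0, 0, 0], [0.005, -0.06, 0.217, 0, 0, 0, 0], [0.01, -0.12, 0.217, 0, 0, 0, 0], [0.015, -0.2, 0.217, 0, 0, 0, 0], [0.02, -0.28, 0.217, 0, 0, 0, 0], [0.025, -0.35, 0.217, 0, 0, 0, 0], [0.026, -0.385, 0.217, 0, 0, 0, 0], [0.026, -0.396, 0.217, 0, 0, 0, 0], [0.026, -0.396, 0.217, 0, 0, 0, 0], [0.026, -0.396, 0.217, 0, 0, 0, 0]]]}}

```text
time_s: 7.05
tool_pos: [0.5094, 0.0482, 0.1253]
tool_rot: [179.9, 0.0, -176.0]
force: [-1.5, -0.3, -3.1]
grip_width: 0.0216
grasp_force: 50.0
```

```bash
python3 -c "
from h import *
to(509,47.7,125,183.9)"
```

```text
at [509.4  48.2 125.3] [ 179.9    0.  -176. ] t 7.05 F [-1.5 -0.3 -3.1]
move [ 0.0014 -0.0016  0.0009] [0.0004 0.     0.0004]
```

Request:
{"api": "servo_tool", "payload": {"series": [[[0.0167, 0, 0, 0, 0, 0, 0], [0.0167, 0, -0.0133, 0, 0, 0, 0], [0.0167, 0, -0.0133, 0, 0, 0, 0]]]}}

```text
time_s: 7.3
tool_pos: [0.5045, 0.0471, 0.13]
tool_rot: [-180.0, 0.0, -176.0]
force: [0.9, 1.1, -2.3]
grip_width: 0.0217
grasp_force: 50.0
```

Request:
{"api": "servo_tool", "payload": {"series": [[[0, 0, -0.0033, 0, 0, 0, 0], [0, 0, -0.0033, 0, 0, 0, 0]]]}}

```text
time_s: 7.47
tool_pos: [0.5047, 0.0463, 0.1307]
tool_rot: [-180.0, 0.0, -176.1]
force: [0.4, -0.1, -2.7]
grip_width: 0.0218
grasp_force: 50.0
```

Request:
{"api": "servo_tool", "payload": {"series": [[[0, 0, -0.0033, 0, 0, 0, 0], [0, 0, -0.0033, 0, 0, 0, 0]]]}}

```text
time_s: 7.63
tool_pos: [0.5044, 0.046, 0.1313]
tool_rot: [180.0, -0.0, -176.1]
force: [0.2, -1.2, -4.1]
grip_width: 0.0214
grasp_force: 50.0
```

Request:
{"api": "servo_tool", "payload": {"series": [[[0, 0, -0.0033, 0, 0, 0, 0], [0, 0, -0.0033, 0, 0, 0, 0]]]}}

```text
time_s: 7.8
tool_pos: [0.5047, 0.0457, 0.1324]
tool_rot: [-180.0, 0.0, -176.1]
force: [0.9, -0.3, -1.9]
grip_width: 0.0212
grasp_force: 50.0
```

Request:
{"api": "servo_tool", "payload": {"series": [[[0, 0, -0.0033, 0, 0, 0, 0], [0, 0, -0.0033, 0, 0, 0, 0]]]}}

```text
time_s: 7.97
tool_pos: [0.5048, 0.0458, 0.1336]
tool_rot: [-180.0, 0.0, -176.1]
force: [1.5, -1.1, -2.6]
grip_width: 0.0215
grasp_force: 50.0
```

Request:
{"api": "servo_tool", "payload": {"series": [[[0, 0, -0.0033, 0, 0, 0, 0], [0, 0, -0.0033, 0, 0, 0, 0]]]}}

```text
time_s: 8.13
tool_pos: [0.5047, 0.0457, 0.1345]
tool_rot: [-180.0, 0.0, -176.1]
force: [1.6, 0.1, -2.8]
grip_width: 0.022
grasp_force: 50.0
```

Request:
{"api": "servo_tool", "payload": {"series": [[[0, 0, -0.0033, 0, 0, 0, 0], [0, 0, -0.0033, 0, 0, 0, 0]]]}}

```text
time_s: 8.3
tool_pos: [0.5048, 0.0457, 0.1355]
tool_rot: [-180.0, 0.0, -176.1]
force: [1.0, -0.8, -2.4]
grip_width: 0.0218
grasp_force: 50.0
```

Request:
{"api": "servo_tool", "payload": {"series": [[[0, 0, -0.0033, 0, 0, 0, 0], [0, 0, -0.0033, 0, 0, 0, 0]]]}}

```text
time_s: 8.47
tool_pos: [0.5048, 0.0457, 0.1365]
tool_rot: [-180.0, 0.0, -176.1]
force: [1.7, -1.3, -2.0]
grip_width: 0.0215
grasp_force: 50.0
```

Request:
{"api": "servo_tool", "payload": {"series": [[[0, 0, -0.0033, 0, 0, 0, 0], [0, 0, -0.0033, 0, 0, 0, 0]]]}}

```text
time_s: 8.63
tool_pos: [0.5047, 0.0457, 0.1373]
tool_rot: [-180.0, 0.0, -176.1]
force: [2.6, -0.9, -3.8]
grip_width: 0.0216
grasp_force: 50.0
```

Request:
{"api": "servo_tool", "payload": {"series": [[[0, 0, -0.0033, 0, 0, 0, 0], [0, 0, -0.0033, 0, 0, 0, 0]]]}}

```text
time_s: 8.8
tool_pos: [0.5045, 0.0456, 0.1378]
tool_rot: [-180.0, 0.0, -176.1]
force: [4.0, -2.5, -8.4]
grip_width: 0.0218
grasp_force: 50.0
```

The pin is already in the hole and touching the insert (z 137.4, as computed). I'll push on gently and ease the side force.

Request:
{"api": "servo_tool", "payload": {"series": [[[-0.0017, -0.001, -0.0017, 0, 0, 0, 0], [-0.0017, -0.001, -0.005, 0, 0, 0, 0], [-0.0017, -0.001, -0.0067, 0, 0, 0, 0]]]}}

```text
time_s: 9.05
tool_pos: [0.5046, 0.0455, 0.1398]
tool_rot: [-180.0, -0.0, -176.1]
force: [3.4, -1.3, -10.5]
grip_width: 0.0221
grasp_force: 49.9
```

Request:
{"api": "servo_tool", "payload": {"series": [[[0, 0, -0.0025, 0, 0, 0, 0], [0, 0, -0.005, 0, 0, 0, 0], [0, 0, -0.0075, 0, 0, 0, 0], [0, 0, -0.01, 0, 0, 0, 0]]]}}

```text
time_s: 9.38
tool_pos: [0.5047, 0.0456, 0.1432]
tool_rot: [-180.0, -0.0, -176.1]
force: [1.8, -1.9, -10.4]
grip_width: 0.0217
grasp_force: 49.9
```

Request:
{"api": "servo_tool", "payload": {"series": [[[-0.001, -0.001, -0.0033, 0, 0, 0, 0], [-0.001, -0.001, -0.0067, 0, 0, 0, 0], [-0.001, -0.001, -0.01, 0, 0, 0, 0], [-0.001, -0.001, -0.0133, 0, 0, 0, 0], [-0.001, -0.001, -0.0167, 0, 0, 0, 0], [-0.001, -0.001, -0.02, 0, 0, 0, 0], [-0.001, -0.001, -0.0233, 0, 0, 0, 0]]]}}

```text
time_s: 9.97
tool_pos: [0.5049, 0.0454, 0.1502]
tool_rot: [-180.0, -0.1, -176.1]
force: [0.3, -2.0, -7.7]
grip_width: 0.0213
grasp_force: 50.0
```

Request:
{"api": "servo_tool", "payload": {"series": [[[0, 0, -0.0017, 0, 0, 0, 0], [0, 0, -0.0033, 0, 0, 0, 0], [0, 0, -0.0033, 0, 0, 0, 0]]]}}

```text
time_s: 10.22
tool_pos: [0.5053, 0.0458, 0.1516]
tool_rot: [180.0, 0.0, -176.1]
force: [0.1, -0.9, -5.5]
grip_width: 0.0215
grasp_force: 50.0
```

Request:
{"api": "servo_tool", "payload": {"series": [[[0, 0, -0.0017, 0, 0, 0, 0], [0, 0, -0.0017, 0, 0, 0, 0]]]}}

```text
time_s: 10.38
tool_pos: [0.5053, 0.0458, 0.1519]
tool_rot: [180.0, 0.0, -176.1]
force: [-0.2, 0.1, -6.1]
grip_width: 0.0216
grasp_force: 50.0
```

Request:
{"api": "servo_tool", "payload": {"series": [[[0, 0, -0.0017, 0, 0, 0, 0], [0, 0, -0.0017, 0, 0, 0, 0]]]}}

```text
time_s: 10.55
tool_pos: [0.5053, 0.0457, 0.1523]
tool_rot: [180.0, 0.0, -176.1]
force: [0.3, 0.5, -7.0]
grip_width: 0.0213
grasp_force: 50.0
```

Request:
{"api": "servo_tool", "payload": {"series": [[[0, 0, -0.0017, 0, 0, 0, 0], [0, 0, -0.0017, 0, 0, 0, 0]]]}}

```text
time_s: 10.72
tool_pos: [0.5053, 0.0456, 0.1528]
tool_rot: [180.0, -0.0, -176.1]
force: [0.5, -0.4, -5.2]
grip_width: 0.0216
grasp_force: 50.0
```

Request:
{"api": "servo_tool", "payload": {"series": [[[0, 0, -0.0017, 0, 0, 0, 0], [0, 0, -0.0017, 0, 0, 0, 0]]]}}

```text
time_s: 10.88
tool_pos: [0.5052, 0.0456, 0.1532]
tool_rot: [180.0, -0.0, -176.1]
force: [0.3, 0.5, -7.3]
grip_width: 0.0219
grasp_force: 50.0
```

Request:
{"api": "servo_tool", "payload": {"series": [[[0, 0, -0.0015, 0, 0, 0, 0], [0, 0, -0.0015, 0, 0, 0, 0]]]}}

```text
time_s: 11.05
tool_pos: [0.5051, 0.0455, 0.1532]
tool_rot: [180.0, -0.0, -176.1]
force: [1.1, -0.4, -12.4]
grip_width: 0.0219
grasp_force: 50.0
```

Request:
{"api": "servo_tool", "payload": {"series": [[[0, 0, -0.0015, 0, 0, 0, 0], [0, 0, -0.0015, 0, 0, 0, 0]]]}}

```text
time_s: 11.22
tool_pos: [0.505, 0.0455, 0.1533]
tool_rot: [180.0, -0.0, -176.1]
force: [2.9, 0.6, -17.0]
grip_width: 0.0213
grasp_force: 50.0
```

The collar met the underside at z 153.2, exactly 16 mm past first contact, with about 14 N net. I'll withdraw now.

Request:
{"api": "servo_tool", "payload": {"series": [[[0, 0, 0.01, 0, 0, 0, 0], [0, 0, 0.03, 0, 0, 0, 0], [0, 0, 0.06, 0, 0, 0, 0], [0, 0, 0.085, 0, 0, 0, 0], [0, 0, 0.097, 0, 0, 0, 0], [0, 0, 0.097, 0, 0, 0, 0], [0, 0, 0.097, 0, 0, 0, 0]]]}}

```text
time_s: 11.8
tool_pos: [0.506, 0.0453, 0.1263]
tool_rot: [-179.9, 0.0, -176.1]
force: [-3.0, -0.6, 6.9]
grip_width: 0.0216
grasp_force: 50.0
```

```bash
python3 -c "
from h import *
to(509,160,125,183.9)
to(509.5,281.5,106,171.8,(509,160,125,183.9))"
```

```text
at [506.   45.3 126.3] [-179.9    0.  -176.1] t 11.8 F [-3.  -0.6  6.9]
move [-0.036   0.3809  0.0038] [-0.0003  0.0002 -0.0002]
at [509 160 125] [-179.9    0.  -176.1] t 11.8 F [-3.  -0.6  6.9]
move [-0.0292  0.4039  0.0633] [-0.     -0.      0.0672]
```

The upper arm is touching the raised insert's top, so I'll lift to mid-clearance before sliding out.

Request:
{"api": "servo_tool", "payload": {"series": [[[0, 0, -0.0117, 0, 0, 0, 0], [0, 0, -0.0117, 0, 0, 0, 0], [0, 0, -0.0117, 0, 0, 0, 0]]]}}

```text
time_s: 12.05
tool_pos: [0.5054, 0.0455, 0.1285]
tool_rot: [180.0, 0.0, -176.1]
force: [0.2, 0.3, -2.8]
grip_width: 0.0216
grasp_force: 49.9
```

Request:
{"api": "servo_tool", "payload": {"series": [[[0, 0.03, 0, 0, 0, 0, 0], [-0.005, 0.08, 0, 0, 0, 0, 0], [-0.012, 0.16, 0, 0, 0, 0, 0], [-0.02, 0.24, 0, 0, 0, 0, 0], [-0.03, 0.32, 0, 0, 0, 0, 0], [-0.036, 0.38, 0, 0, 0, 0, 0], [-0.036, 0.38, 0, 0, 0, 0, 0], [-0.036, 0.38, 0, 0, 0, 0, 0]]]}}

```text
time_s: 12.72
tool_pos: [0.5076, 0.162, 0.1283]
tool_rot: [180.0, -0.0, -175.9]
force: [-0.1, -0.9, -2.8]
grip_width: 0.0215
grasp_force: 49.9
```

```bash
python3 - <<'E'
from h import *
from cell import get_obs,eyes
o=get_obs();cw=eyes.read_camera("wrist");cs=eyes.read_camera("side")
for c,ob in((cw,o),(cs,None)):
    P=cloud(c,ob);X,Y,Z=P[...,0],P[...,1],P[...,2]
    for nm,b in(("brass",(510.2,47.7)),("white",(512,-12))):
        m=np.hypot(X*1000-b[0],Y*1000-b[1])<11
        print(nm,m.sum(),np.percentile(Z[m],[50,90]) if m.any() else 0)
img=np.hstack([cv2.resize(cw["frame"][100:260,0:330],(600,291)).astype(np.uint8)]);b=cv2.resize(cs["frame"][190:300,260:420],(600,412))[:300]
cv2.imwrite("pics/w4.png",np.vstack([img,b])[:,:,::-1])
to(509.5,281.5,106,171.8)
E
```

```text
brass 1127 [0.11544306 0.11632951]
white 700 [0.10208994 0.10302055]
brass 67 [0.11389436 0.116802  ]
white 86 [0.00440935 0.10301265]
at [508.1 159.4 128.2] [-180.    -0.  -176.1] t 12.82 F [ 1.1 -0.7 -3. ]
move [-0.032   0.406   0.0736] [-0.0003 -0.0002  0.067 ]
```

View pics/w4.png

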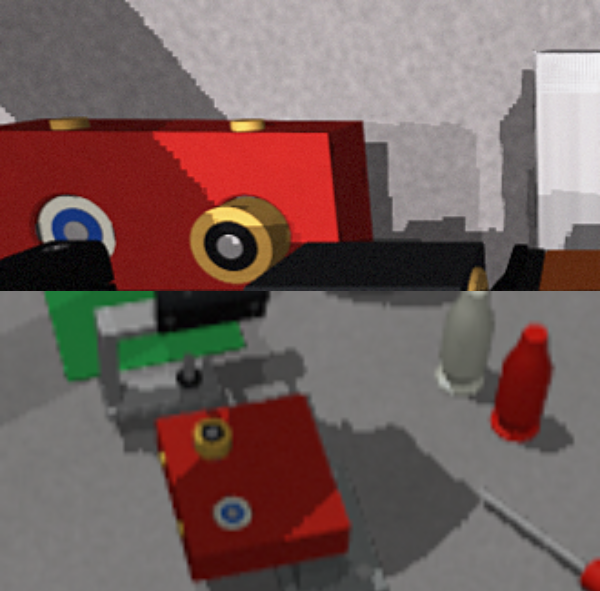

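The picture shows the brass insert standing proud at (232,240). Its depth gives a top of about 113.7 mm, so it is latched, and the white insert is still seated. Next I'll take the tool back to the mat.

Request:
{"api": "servo_tool", "payload": {"series": [[[0, 0.03, 0, 0, 0, 0.01, 0], [-0.005, 0.1, 0, 0, 0, 0.025, 0], [-0.01, 0.18, 0.01, 0, 0, 0.04, 0], [-0.02, 0.26, 0.03, 0, 0, 0.055, 0], [-0.03, 0.34, 0.05, 0, 0, 0.067, 0], [-0.032, 0.39, 0.065, 0, 0, 0.067, 0], [-0.032, 0.406, 0.073, 0, 0, 0.067, 0], [-0.032, 0.406, 0.073, 0, 0, 0.067, 0], [-0.032, 0.406, 0.073, 0, 0, 0.067, 0]]]}}

```text
time_s: 13.57
tool_pos: [0.51, 0.2803, 0.1063]
tool_rot: [-179.9, -0.0, 171.7]
force: [-0.2, -0.3, -2.4]
grip_width: 0.0216
grasp_force: 49.9
```

Request:
{"api": "servo_tool", "payload": {"series": [[[0, 0, 0.005, 0, 0, 0, 0], [0, 0, 0.01, 0, 0, 0, 0], [0, 0, 0.015, 0, 0, 0, 0], [0, 0, 0.015, 0, 0, 0, 0]]]}}

```text
time_s: 13.9
tool_pos: [0.5099, 0.2809, 0.1019]
tool_rot: [-180.0, -0.0, 171.7]
force: [-1.4, 0.6, -3.1]
grip_width: 0.0217
grasp_force: 49.9
```

Request:
{"api": "servo_tool", "payload": {"series": [[[0, 0, 0.003, 0, 0, 0, 0], [0, 0, 0.003, 0, 0, 0, 0], [0, 0, 0.003, 0, 0, 0, 0]]]}}

```text
time_s: 14.15
tool_pos: [0.5097, 0.282, 0.1013]
tool_rot: [-180.0, 0.0, 171.8]
force: [0.4, 0.3, -2.6]
grip_width: 0.0215
grasp_force: 49.9
```

Request:
{"api": "servo_tool", "payload": {"series": [[[0, 0, 0.002, 0, 0, 0, 0], [0, 0, 0.002, 0, 0, 0, 0], [0, 0, 0.002, 0, 0, 0, 0]]]}}

```text
time_s: 14.4
tool_pos: [0.5097, 0.2821, 0.1006]
tool_rot: [-180.0, -0.0, 171.8]
force: [-0.5, -0.1, -1.8]
grip_width: 0.0218
grasp_force: 49.9
```

Request:
{"api": "servo_tool", "payload": {"series": [[[0, 0, 0.002, 0, 0, 0, 0], [0, 0, 0.002, 0, 0, 0, 0], [0, 0, 0.002, 0, 0, 0, 0]]]}}

```text
time_s: 14.65
tool_pos: [0.5099, 0.2821, 0.1003]
tool_rot: [180.0, 0.0, 171.8]
force: [-0.2, -0.9, 0.6]
grip_width: 0.0219
grasp_force: 49.9
```

The tool is standing on the mat, so I'll release it and go up.

Request:
{"api": "servo_tool", "payload": {"series": [[[0, 0, 0, 0, 0, 0, 0.6], [0, 0, 0, 0, 0, 0, 0.6], [0, 0, 0, 0, 0, 0, 0.6], [0, 0, 0, 0, 0, 0, 0.6], [0, 0, 0, 0, 0, 0, 0.6], [0, 0, 0, 0, 0, 0, 0.6], [0, 0, 0, 0, 0, 0, 0.6], [0, 0, 0, 0, 0, 0, 0.6]]]}}

```text
time_s: 15.32
tool_pos: [0.5097, 0.282, 0.1]
tool_rot: [-180.0, -0.0, 171.8]
force: [-0.5, 0.3, -0.5]
grip_width: 0.0517
grasp_force: 0.0
```

Request:
{"api": "servo_tool", "payload": {"series": [[[0, 0, -0.05, 0, 0, 0, 0.6], [0, 0, -0.15, 0, 0, 0, 0.6], [0, 0, -0.25, 0, 0, 0, 0.6], [0, 0, -0.33, 0, 0, 0, 0.6], [0, 0, -0.33, 0, 0, 0, 0.6]]]}}

```text
time_s: 15.73
tool_pos: [0.512, 0.2841, 0.2045]
tool_rot: [179.7, 0.4, 171.8]
force: [0.6, 0.4, -0.1]
grip_width: 0.0521
grasp_force: 0.0
```

```bash
python3 - <<'E'
from h import *
from cell import get_obs,eyes
o=get_obs();c=eyes.read_camera("wrist");P=cloud(c,o);X,Y,Z=P[...,0],P[...,1],P[...,2]
m=(Z>.09)&(Z<.105)&(X<.56)&(X>.38)&(abs(Y-.28)<.06)
for k in blobs(m,100)[:1]: print("tool arm",rect(c,k,.097,o))
to(510.2,47.7,195,183.9)
E
```

```text
tool arm ((482.86285400390625, 285.2680969238281), (26.031625747680664, 78.64217376708984), 81.46131134033203)
at [511.1 283.3 201.9] [179.9   0.3 171.8] t 15.78 F [ 0.5  0.4 -0.5]
move [-0.1088 -0.7777  0.0215] [ 0.0007  0.0016 -0.0671]
```

Request:
{"api": "servo_tool", "payload": {"series": [[[-0.109, -0.778, 0.02, 0, 0, -0.067, 0.6], [-0.109, -0.778, 0.02, 0, 0, -0.067, 0.6], [-0.109, -0.778, 0.02, 0, 0, -0.067, 0.6], [-0.109, -0.778, 0.02, 0, 0, -0.067, 0.6], [-0.109, -0.778, 0.02, 0, 0, -0.067, 0.6], [-0.109, -0.778, 0.02, 0, 0, -0.067, 0.6], [-0.109, -0.778, 0.02, 0, 0, -0.067, 0.6], [-0.109, -0.778, 0.02, 0, 0, -0.067, 0.6], [-0.109, -0.778, 0.02, 0, 0, -0.067, 0.6]]]}}

```text
time_s: 16.53
tool_pos: [0.5083, 0.047, 0.1924]
tool_rot: [180.0, -0.1, -176.1]
force: [0.2, -0.2, 0.1]
grip_width: 0.0522
grasp_force: 0.0
```

```bash
python3 -c "
from h import *
to(510.2,47.7,104,183.9)"
```

```text
at [508.3  47.  192.4] [ 1.800e+02 -1.000e-01 -1.761e+02] t 16.53 F [ 0.2 -0.2  0.1]
move [-0.0067  0.0016  0.2945] [ 0.0003 -0.0004 -0.0001]
```

Request:
{"api": "servo_tool", "payload": {"series": [[[-0.004, 0.001, 0.08, 0, 0, 0, 0.6], [-0.004, 0.001, 0.16, 0, 0, 0, 0.6], [-0.004, 0.001, 0.22, 0, 0, 0, 0.6], [-0.004, 0.001, 0.245, 0, 0, 0, 0.6], [-0.004, 0.001, 0.245, 0, 0, 0, 0.6], [-0.004, 0.001, 0.245, 0, 0, 0, 0.6]]]}}

```text
time_s: 17.03
tool_pos: [0.51, 0.0483, 0.1198]
tool_rot: [180.0, -0.0, -176.0]
force: [-0.2, -0.2, 0.5]
grip_width: 0.0521
grasp_force: 0.0
```

```bash
python3 -c "
from h import *
to(510.2,47.7,104,183.9)"
```

```text
at [510.   48.3 119.8] [ 180.   -0. -176.] t 17.03 F [-0.2 -0.2  0.5]
move [-0.0004 -0.002   0.0527] [ 0.0003 -0.0001  0.0006]
```

Down, then close gently at 15 N first to centre, then firm.

Request:
{"api": "servo_tool", "payload": {"series": [[[0, -0.001, 0.025, 0, 0, 0, 0.6], [0, -0.001, 0.045, 0, 0, 0, 0.6], [0, -0.001, 0.052, 0, 0, 0, 0.6], [0, -0.001, 0.052, 0, 0, 0, 0.6]]]}}

```text
time_s: 17.37
tool_pos: [0.5098, 0.0464, 0.1036]
tool_rot: [-180.0, -0.0, -176.1]
force: [-0.4, -0.5, 0.3]
grip_width: 0.0521
grasp_force: 0.0
```

Request:
{"api": "servo_tool", "payload": {"series": [[[0, 0, 0, 0, 0, 0, 0], [0, 0, 0, 0, 0, 0, 0], [0, 0, 0, 0, 0, 0, 0], [0, 0, 0, 0, 0, 0, 0], [0, 0, 0, 0, 0, 0, 0], [0, 0, 0, 0, 0, 0, 0], [0, 0, 0, 0, 0, 0, 0], [0, 0, 0, 0, 0, 0, 0]]], "grip_force": 15}}

```text
time_s: 18.03
tool_pos: [0.5102, 0.0485, 0.1044]
tool_rot: [179.9, 0.0, -176.1]
force: [-0.7, 4.3, 1.5]
grip_width: 0.0248
grasp_force: 15.0
```

Request:
{"api": "servo_tool", "payload": {"series": [[[0, 0.003, 0, 0, 0, 0, 0], [0, 0.003, 0, 0, 0, 0, 0], [0, 0.003, 0, 0, 0, 0, 0]]], "grip_force": 40}}

```text
time_s: 18.28
tool_pos: [0.5103, 0.0485, 0.1044]
tool_rot: [179.9, 0.0, -176.1]
force: [-0.8, 5.9, 3.4]
grip_width: 0.0246
grasp_force: 40.0
```

Request:
{"api": "servo_tool", "payload": {"series": [[[0, 0, -0.005, 0, 0, 0, 0], [0, 0, -0.01, 0, 0, 0, 0], [0, 0, -0.013, 0, 0, 0, 0]]]}}

```text
time_s: 18.53
tool_pos: [0.5096, 0.0475, 0.1072]
tool_rot: [180.0, -0.0, -176.1]
force: [1.0, 4.8, -3.9]
grip_width: 0.0244
grasp_force: 40.0
```

Request:
{"api": "servo_tool", "payload": {"series": [[[0, 0, -0.007, 0, 0, 0, 0], [0, 0, -0.014, 0, 0, 0, 0], [0, 0, -0.02, 0, 0, 0, 0]]]}}

```text
time_s: 18.78
tool_pos: [0.5097, 0.0474, 0.1138]
tool_rot: [180.0, -0.0, -176.1]
force: [0.4, 5.7, -3.1]
grip_width: 0.0245
grasp_force: 40.0
```

Request:
{"api": "servo_tool", "payload": {"series": [[[0, 0, -0.007, 0, 0, 0, 0], [0, 0, -0.014, 0, 0, 0, 0], [0, 0, -0.02, 0, 0, 0, 0]]]}}

```text
time_s: 19.03
tool_pos: [0.5103, 0.0455, 0.1205]
tool_rot: [-179.8, 0.0, -176.2]
force: [1.0, 1.1, -1.1]
grip_width: 0.0245
grasp_force: 40.0
```

```bash
python3 - <<'E'
from h import *
from cell import get_obs,eyes
o=get_obs();print(o["grip_width"],o["force"],o["tool_pos"])
c=eyes.read_camera("side");a=cv2.resize(c["frame"][180:300,250:430,::-1],(720,480))
cv2.imwrite("pics/s5.png",a)
E
```

```text
0.024472034100890338 [ 1.04136601  1.11197195 -1.12201745] [0.51026928 0.04547761 0.12046719]
```

View pics/s5.png

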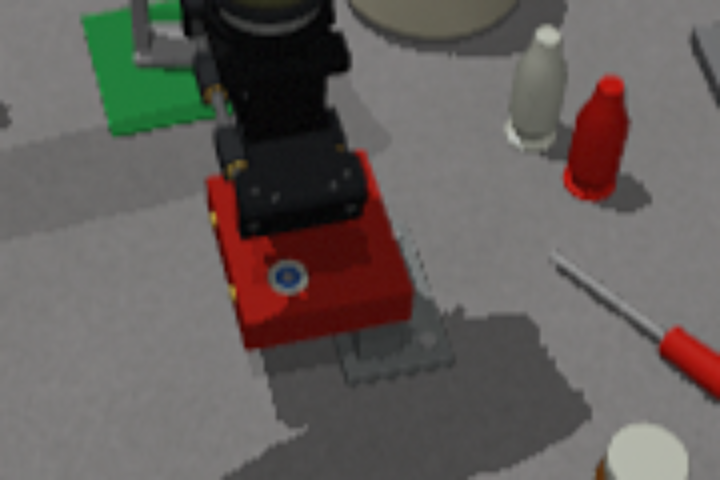

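The view shows the gripper above the block with the brass insert clear of the bore and the white one still seated at (288,277). I'll lift and carry it.

```bash
python3 -c "
from h import *
to(490,-210,190,140)"
```

```text
at [510.6  45.6 120.8] [-179.9    0.  -176.2] t 19.08 F [-0.1  0.2  0.7]
move [ 0.1247 -0.8461 -0.2286] [-0.0007  0.0005  0.2434]
```

Request:
{"api": "servo_tool", "payload": {"series": [[[0, 0, -0.03, 0, 0, 0, 0], [0, 0, -0.09, 0, 0, 0, 0], [0, 0, -0.16, 0, 0, 0, 0], [0, 0, -0.22, 0, 0, 0, 0], [0, 0, -0.233, 0, 0, 0, 0], [0, 0, -0.233, 0, 0, 0, 0]]]}}

```text
time_s: 19.58
tool_pos: [0.5111, 0.0469, 0.1915]
tool_rot: [-179.9, 0.2, -176.2]
force: [-0.3, -0.1, -1.1]
grip_width: 0.0244
grasp_force: 40.0
```

Request:
{"api": "servo_tool", "payload": {"series": [[[0.01, -0.05, 0, 0, 0, 0.02, 0], [0.02, -0.13, 0, 0, 0, 0.05, 0], [0.035, -0.23, 0, 0, 0, 0.08, 0], [0.05, -0.33, 0, 0, 0, 0.11, 0], [0.065, -0.43, 0, 0, 0, 0.14, 0], [0.08, -0.53, 0, 0, 0, 0.17, 0], [0.095, -0.63, 0, 0, 0, 0.2, 0], [0.11, -0.73, 0, 0, 0, 0.22, 0], [0.12, -0.8, 0, 0, 0, 0.243, 0], [0.125, -0.846, 0, 0, 0, 0.243, 0], [0.125, -0.846, 0, 0, 0, 0.243, 0], [0.125, -0.846, 0, 0, 0, 0.243, 0]]]}}

```text
time_s: 20.58
tool_pos: [0.4894, -0.2077, 0.1889]
tool_rot: [180.0, -0.1, 140.2]
force: [0.9, 0.7, -0.4]
grip_width: 0.0243
grasp_force: 40.0
```

```bash
python3 - <<'E'
from h import *
from cell import get_obs,eyes
o=get_obs();c=eyes.read_camera("wrist")
P=cloud(c,o);X,Y,Z=P[...,0],P[...,1],P[...,2];H=hsv(c);h,s=H[...,0].astype(int),H[...,1]
m=(h>105)&(h<125)&(s>130)&(Z<.04)
for k in blobs(m,200)[:1]: print(rect(c,k,.02,o),k[:,0].min(0),k[:,0].max(0))
cv2.imwrite("pics/w6.png",c["frame"][:,:,::-1])
cs=eyes.read_camera("side");P=cloud(cs);t=o["tool_pos"]
m=(np.hypot(P[...,0]-t[0],P[...,1]-t[1])<.04)&(P[...,2]>.1)&(P[...,2]<t[2]+.03)
H=hsv(cs);b=m&(H[...,0]>12)&(H[...,0]<32)&(H[...,1]>90)
print("brass px",b.sum(),np.percentile(P[b],[5,50,95],axis=0) if b.any() else 0,t)
cv2.imwrite("pics/s6.png",cv2.resize(cs["frame"][180:360,220:460,::-1],(720,540)))
to(469.5,-342.6,100,140)
E
```

```text
((465.0765075683594, -312.1146240234375), (172.6336669921875, 92.26875305175781), 82.33565521240234) [145 157] [318 258]
brass px 1 [[ 0.48541472 -0.2283626   0.21329993]
 [ 0.48541472 -0.2283626   0.21329993]
 [ 0.48541472 -0.2283626   0.21329993]] [ 0.48939766 -0.2076938   0.18890646]
at [ 490.1 -206.1  189.5] [ 1.800e+02 -1.000e-01  1.404e+02] t 20.68 F [-0.   1.2  0.4]
move [-0.2378 -0.3944  0.2978] [ 0.0002 -0.0003  0.002 ]
```

View pics/s6.png

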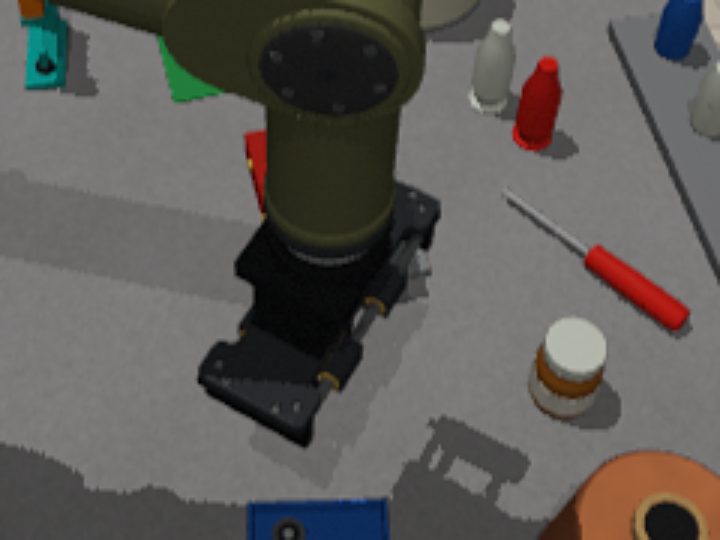

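The side view shows the gripper carrying the insert toward the tray (320,520), and its width of 24.4 mm shows something is held. I'll go over the clear part of the tray.

Request:
{"api": "servo_tool", "payload": {"series": [[[-0.03, -0.05, 0, 0, 0, 0, 0], [-0.07, -0.13, 0, 0, 0, 0, 0], [-0.13, -0.22, 0.03, 0, 0, 0, 0], [-0.19, -0.31, 0.08, 0, 0, 0, 0], [-0.225, -0.37, 0.15, 0, 0, 0, 0], [-0.238, -0.394, 0.22, 0, 0, 0, 0], [-0.238, -0.394, 0.28, 0, 0, 0, 0], [-0.238, -0.394, 0.298, 0, 0, 0, 0], [-0.238, -0.394, 0.298, 0, 0, 0, 0], [-0.238, -0.394, 0.298, 0, 0, 0, 0]]]}}

```text
time_s: 21.52
tool_pos: [0.47, -0.3434, 0.1012]
tool_rot: [180.0, 0.0, 140.3]
force: [-0.2, -0.8, 0.4]
grip_width: 0.0245
grasp_force: 40.0
```

```bash
python3 - <<'E'
from h import *
from cell import get_obs,eyes
cs=eyes.read_camera("side");ct=eyes.read_camera("top")
a=cv2.resize(cs["frame"][260:400,220:420],(560,392));b=cv2.resize(ct["frame"][190:270,400:500],(240,192))
im=np.zeros((392,800,3),np.uint8);im[:,:560]=a;im[:192,560:]=b
cv2.imwrite("pics/s7.png",im[:,:,::-1])
to(469.5,-342.6,26,140)
E
```

```text
at [ 470.3 -344.3  102.1] [180.    0.2 140.3] t 21.62 F [1.  0.5 0.2]
move [0.0064 0.0027 0.2536] [0.     0.0008 0.0014]
```

View pics/s7.png

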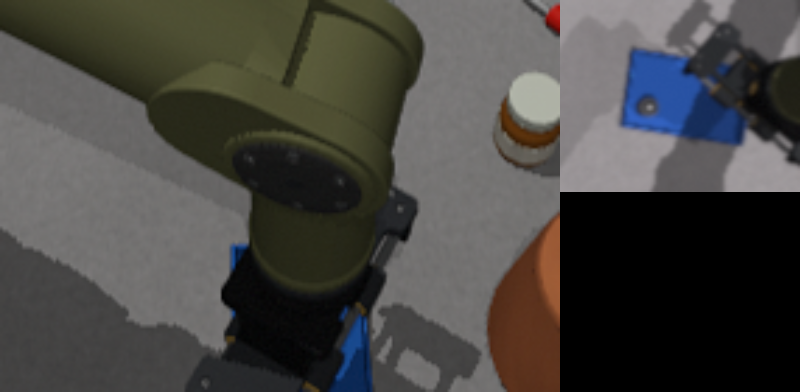

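The gripper is over the empty -y half of the tray, with the scrap insert at (648,104) in the inset well clear. I'll lower it.

Request:
{"api": "servo_tool", "payload": {"series": [[[0.003, 0, 0.04, 0, 0, 0, 0], [0.003, 0, 0.1, 0, 0, 0, 0], [0.003, 0, 0.16, 0, 0, 0, 0], [0.003, 0, 0.21, 0, 0, 0, 0], [0.003, 0, 0.24, 0, 0, 0, 0], [0.003, 0, 0.25, 0, 0, 0, 0], [0.003, 0, 0.25, 0, 0, 0, 0], [0.003, 0, 0.25, 0, 0, 0, 0]]]}}

```text
time_s: 22.28
tool_pos: [0.4687, -0.3446, 0.0261]
tool_rot: [180.0, 0.1, 140.1]
force: [0.1, -0.3, -0.5]
grip_width: 0.0245
grasp_force: 40.0
```

Request:
{"api": "servo_tool", "payload": {"series": [[[0, 0, 0.005, 0, 0, 0, 0], [0, 0, 0.01, 0, 0, 0, 0], [0, 0, 0.01, 0, 0, 0, 0]]]}}

```text
time_s: 22.53
tool_pos: [0.4683, -0.3446, 0.0228]
tool_rot: [-180.0, 0.0, 140.1]
force: [0.1, 0.2, -0.1]
grip_width: 0.0247
grasp_force: 40.0
```

Request:
{"api": "servo_tool", "payload": {"series": [[[0, 0, 0.005, 0, 0, 0, 0], [0, 0, 0.005, 0, 0, 0, 0], [0, 0, 0.005, 0, 0, 0, 0]]]}}

```text
time_s: 22.78
tool_pos: [0.468, -0.3443, 0.0209]
tool_rot: [-180.0, 0.0, 140.1]
force: [-0.0, -0.3, -0.3]
grip_width: 0.0241
grasp_force: 40.0
```

Request:
{"api": "servo_tool", "payload": {"series": [[[0, 0, 0.003, 0, 0, 0, 0], [0, 0, 0.003, 0, 0, 0, 0], [0, 0, 0.003, 0, 0, 0, 0]]]}}

```text
time_s: 23.03
tool_pos: [0.4681, -0.3443, 0.0199]
tool_rot: [-180.0, -0.0, 140.1]
force: [0.2, 0.2, -1.0]
grip_width: 0.0249
grasp_force: 40.0
```

Request:
{"api": "servo_tool", "payload": {"series": [[[0, 0, 0.003, 0, 0, 0, 0], [0, 0, 0.003, 0, 0, 0, 0], [0, 0, 0.003, 0, 0, 0, 0]]]}}

```text
time_s: 23.28
tool_pos: [0.4681, -0.3443, 0.0191]
tool_rot: [-180.0, 0.0, 140.1]
force: [0.5, 0.1, -0.2]
grip_width: 0.0242
grasp_force: 40.0
```

Request:
{"api": "servo_tool", "payload": {"series": [[[0, 0, 0.003, 0, 0, 0, 0], [0, 0, 0.003, 0, 0, 0, 0], [0, 0, 0.003, 0, 0, 0, 0]]]}}

```text
time_s: 23.53
tool_pos: [0.4682, -0.3444, 0.0189]
tool_rot: [-180.0, 0.0, 140.1]
force: [-1.5, 0.7, 5.0]
grip_width: 0.0247
grasp_force: 40.0
```

Request:
{"api": "servo_tool", "payload": {"series": [[[0, 0, 0.003, 0, 0, 0, 0], [0, 0, 0.003, 0, 0, 0, 0], [0, 0, 0.003, 0, 0, 0, 0]]]}}

```text
time_s: 23.78
tool_pos: [0.4683, -0.3444, 0.0189]
tool_rot: [-180.0, 0.0, 140.1]
force: [-3.2, 2.8, 10.0]
grip_width: 0.0246
grasp_force: 40.0
```

The insert is on the tray floor at z 18.9, as computed. I'll ease up 1 mm, open partly and rise.

Request:
{"api": "servo_tool", "payload": {"series": [[[0, 0, -0.005, 0, 0, 0, 0], [0, 0, -0.005, 0, 0, 0, 0], [0, 0, -0.005, 0, 0, 0, 0.5], [0, 0, -0.005, 0, 0, 0, 0.5], [0, 0, -0.005, 0, 0, 0, 0.5], [0, 0, -0.005, 0, 0, 0, 0.5], [0, 0, -0.005, 0, 0, 0, 0.5], [0, 0, -0.005, 0, 0, 0, 0.5], [0, 0, -0.005, 0, 0, 0, 0.5]]]}}

```text
time_s: 24.53
tool_pos: [0.468, -0.3443, 0.0187]
tool_rot: [-180.0, -0.0, 140.1]
force: [-0.1, 0.4, -0.2]
grip_width: 0.0431
grasp_force: 0.0
```

Request:
{"api": "servo_tool", "payload": {"series": [[[0, 0, -0.03, 0, 0, 0, 0.5], [0, 0, -0.1, 0, 0, 0, 0.5], [0, 0, -0.2, 0, 0, 0, 0.5], [0, 0, -0.32, 0, 0, 0, 0.5], [0, 0, -0.44, 0, 0, 0, 0.5], [0, 0, -0.56, 0, 0, 0, 0.5], [0, 0, -0.66, 0, 0, 0, 0.5], [0, 0, -0.66, 0, 0, 0, 0.5], [0, 0, -0.66, 0, 0, 0, 0.5]]]}}

```text
time_s: 25.28
tool_pos: [0.4694, -0.3449, 0.2199]
tool_rot: [-180.0, 0.3, 140.1]
force: [0.2, -0.4, 0.1]
grip_width: 0.0435
grasp_force: 0.0
```

```bash
python3 - <<'E'
from h import *
from cell import get_obs,eyes
o=get_obs();print(o["tool_pos"],o["force"])
cw=eyes.read_camera("wrist");cs=eyes.read_camera("side");P=cloud(cs)
for nm,b in(("white",(512,-12)),("hole",(510,47.7))):
    m=np.hypot(P[...,0]*1000-b[0],P[...,1]*1000-b[1])<11;print(nm,np.median(P[m][:,2]))
im=np.zeros((600,640,3),np.uint8);im[:300]=cv2.resize(cw["frame"][60:260],(640,300))[:300];im[300:]=cv2.resize(cs["frame"][120:340,140:609],(640,300))
cv2.imwrite("pics/f.png",im[:,:,::-1])
E
```

```text
[ 0.46935981 -0.34491277  0.2199102 ] [ 0.20418974 -0.43522298  0.05676076]
white nan
hole nan
  return _methods._mean(a, axis=axis, dtype=dtype,
  ret = ret.dtype.type(ret / rcount)
```

View pics/f.png

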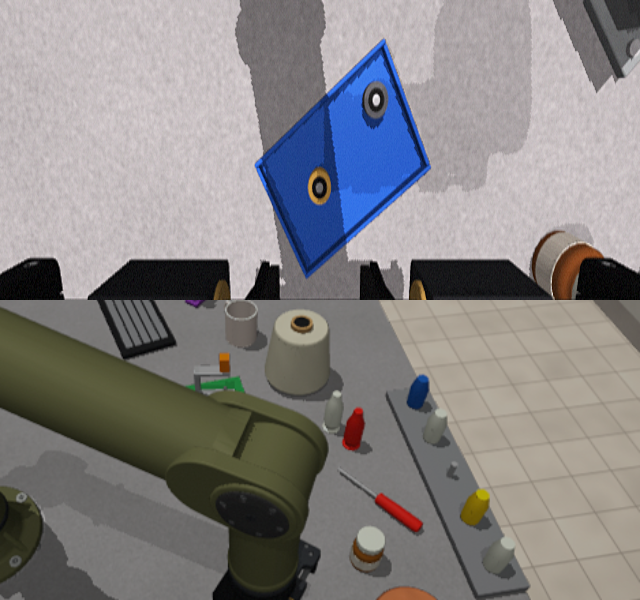

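The brass insert stands upright in the tray at (319,187), with the scrap insert undisturbed at (376,100). The tool stands on its mat, and the gripper is clear.

```bash
python3 -c "
from cell import env
print(env.sign_off())"
```

```text
the job is handed in; nothing more can be done
None
```

The job is handed in, at about 25 s of the 72 s: the worn brass insert was pushed up to the collar stop (about 14 N net at the stop), the tool is back upright on its mat, the insert stands upright in the blue tray, and the white insert was still seated when last seen, just after the pull-out; on withdrawal the tool's upper arm briefly pressed on the raised insert with about 10 N, and it stayed latched.

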